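# Put the mooncake stamps away in reverse order

### The job

Move the four coloured mooncake stamps from the drying tray to the storage rack, one stamp to each pocket, in reverse order: the stamp that stands nearest the drying tray's blue end goes into the pocket farthest from the storage rack's blue end, the next one into the next pocket, and so on, until the stamp that stood farthest from the tray's blue end is in the pocket next to the rack's blue end. Stand every stamp upright on the floor of its pocket, let go of it, and do not tip any stamp over on the way.

Things in the scene. Friction and masses are not known exactly. Their poses are not given: they have to be found in the camera images.
- red_centre (a point): centre, half-way up, of the loose red plastic mooncake stamp: flower-shaped base 47 mm across, 16 mm high, and a smooth round upright handle 26 mm in diameter above it; 62 mm high in all. Underside 31 mm below this point; handle from 13 mm below to 31 mm above it (grip about 13 mm above it). z up; 40 to 90 g. Starts upright on the pad of its own colour
- yellow_centre (a point): centre, half-way up, of the loose yellow plastic mooncake stamp: flower-shaped base 47 mm across, 16 mm high, and a smooth round upright handle 26 mm in diameter above it; 62 mm high in all. Underside 31 mm below this point; handle from 13 mm below to 31 mm above it (grip about 13 mm above it). z up; 40 to 90 g. Starts upright on the pad of its own colour
- purple_centre (a point): centre, half-way up, of the loose purple plastic mooncake stamp: flower-shaped base 47 mm across, 16 mm high, and a smooth round upright handle 26 mm in diameter above it; 62 mm high in all. Underside 31 mm below this point; handle from 13 mm below to 31 mm above it (grip about 13 mm above it). z up; 40 to 90 g. Starts upright on the pad of its own colour
- green_centre (a point): centre, half-way up, of the loose green plastic mooncake stamp: flower-shaped base 47 mm across, 16 mm high, and a smooth round upright handle 26 mm in diameter above it; 62 mm high in all. Underside 31 mm below this point; handle from 13 mm below to 31 mm above it (grip about 13 mm above it). z up; 40 to 90 g. Starts upright on the pad of its own colour
- pad_red: flat square pale red drying pad, 60 x 60 x 4 mm, fixed in the drying tray; it stays behind and so shows where the red stamp stood; origin at the centre of its underside, z up
- pad_yellow: flat square pale yellow drying pad, 60 x 60 x 4 mm, fixed in the drying tray; it stays behind and so shows where the yellow stamp stood; origin at the centre of its underside, z up
- pad_purple: flat square pale purple drying pad, 60 x 60 x 4 mm, fixed in the drying tray; it stays behind and so shows where the purple stamp stood; origin at the centre of its underside, z up
- pad_green: flat square pale green drying pad, 60 x 60 x 4 mm, fixed in the drying tray; it stays behind and so shows where the green stamp stood; origin at the centre of its underside, z up
- drying_tray: fixed bamboo drying tray the stamps start on, rim 12 mm high, 6 mm thick, no partitions; the four pads lie in it in a row at y = +108, +36, -36, -108 mm in its frame; 294 mm long (y) x 78 mm (x), plus a 20 mm thick, 24 mm high blue block on its +y end (the blue end); floor 5 mm thick; origin at the centre of its underside, z up
- storage_rack: fixed storage rack: bamboo walls, cream floor, three partitions making four open pockets in a row, empty at the start; walls and partitions 24 mm high, 6 mm thick; pockets 66 x 66 mm inside, centred at y = +108, +36, -36, -108 mm, x = 0 in its frame; 294 mm long (y) x 78 mm (x), plus a 20 mm thick, 24 mm high blue block on its +y end (the blue end); floor 5 mm thick; origin at the centre of its underside, z up
Things that resemble listed ones, but are neither listed nor needed, are in the scene too. Leave any pink look-alike of the part that bears green_centre alone.

How it is judged:
At the end, for the whole second after the job is handed in: Each stamp is in the pocket that mirrors its start (counted from the blue ends, first goes to last, second to third, and so on), centre within 14 mm of the pocket's centre along and across and 5 mm of its standing height, within 0.15 rad of upright and under 0.02 m/s (((y of pad_red in the frame of drying_tray between 0.088 and 0.128 m and y of red_centre in the frame of storage_rack between -0.122 and -0.094 m) or (y of pad_red in the frame of drying_tray between 0.016 and 0.056 m and y of red_centre in the frame of storage_rack between -0.05 and -0.022 m) or (y of pad_red in the frame of drying_tray between -0.056 and -0.016 m and y of red_centre in the frame of storage_rack between 0.022 and 0.05 m) or (y of pad_red in the frame of drying_tray between -0.128 and -0.088 m and y of red_centre in the frame of storage_rack between 0.094 and 0.122 m)) and x of red_centre in the frame of storage_rack between -0.014 and 0.014 m and z of red_centre in the frame of storage_rack between 0.031 and 0.041 m and angle between each of red_centre, yellow_centre, purple_centre, green_centre's own z axis and vertical below 0.15 rad and linear speed of each of stamp_red, stamp_yellow, stamp_purple, stamp_green below 0.02 m/s and ((y of pad_yellow in the frame of drying_tray between 0.088 and 0.128 m and y of yellow_centre in the frame of storage_rack between -0.122 and -0.094 m) or (y of pad_yellow in the frame of drying_tray between 0.016 and 0.056 m and y of yellow_centre in the frame of storage_rack between -0.05 and -0.022 m) or (y of pad_yellow in the frame of drying_tray between -0.056 and -0.016 m and y of yellow_centre in the frame of storage_rack between 0.022 and 0.05 m) or (y of pad_yellow in the frame of drying_tray between -0.128 and -0.088 m and y of yellow_centre in the frame of storage_rack between 0.094 and 0.122 m)) and x of yellow_centre in the frame of storage_rack between -0.014 and 0.014 m and z of yellow_centre in the frame of storage_rack between 0.031 and 0.041 m and ((y of pad_purple in the frame of drying_tray between 0.088 and 0.128 m and y of purple_centre in the frame of storage_rack between -0.122 and -0.094 m) or (y of pad_purple in the frame of drying_tray between 0.016 and 0.056 m and y of purple_centre in the frame of storage_rack between -0.05 and -0.022 m) or (y of pad_purple in the frame of drying_tray between -0.056 and -0.016 m and y of purple_centre in the frame of storage_rack between 0.022 and 0.05 m) or (y of pad_purple in the frame of drying_tray between -0.128 and -0.088 m and y of purple_centre in the frame of storage_rack between 0.094 and 0.122 m)) and x of purple_centre in the frame of storage_rack between -0.014 and 0.014 m and z of purple_centre in the frame of storage_rack between 0.031 and 0.041 m and ((y of pad_green in the frame of drying_tray between 0.088 and 0.128 m and y of green_centre in the frame of storage_rack between -0.122 and -0.094 m) or (y of pad_green in the frame of drying_tray between 0.016 and 0.056 m and y of green_centre in the frame of storage_rack between -0.05 and -0.022 m) or (y of pad_green in the frame of drying_tray between -0.056 and -0.016 m and y of green_centre in the frame of storage_rack between 0.022 and 0.05 m) or (y of pad_green in the frame of drying_tray between -0.128 and -0.088 m and y of green_centre in the frame of storage_rack between 0.094 and 0.122 m)) and x of green_centre in the frame of storage_rack between -0.014 and 0.014 m and z of green_centre in the frame of storage_rack between 0.031 and 0.041 m); the robot touches nothing.
It fails at once if the red stamp is tipped over (more than 60 degrees from upright) (angle between red_centre's own z axis and vertical above 1.05 rad).
It fails at once if the yellow stamp is tipped over (more than 60 degrees from upright) (angle between yellow_centre's own z axis and vertical above 1.05 rad).
It fails at once if the purple stamp is tipped over (more than 60 degrees from upright) (angle between purple_centre's own z axis and vertical above 1.05 rad).
It fails at once if the green stamp is tipped over (more than 60 degrees from upright) (angle between green_centre's own z axis and vertical above 1.05 rad).
It also fails if it takes over 99 s, if anything falls off the work surface, if the arm or the gripper's body presses on something with over 40 N, if the wrist force passes 120 N, or if a joint passes its speed limit or range.

### The arm

A 6-joint arm with a two-finger parallel gripper is mounted at the origin on the work surface. World frame = base frame: x ahead of the robot, y to its left, z up, the work surface at z = 0. Lengths are in m, angles in rad, forces in N, time in s.
With the tool pointing down it reaches from about 0.425 to 0.95 m from the base axis. Payload 3.5 kg.
Tool frame: the origin (TCP) lies at the very end of the fingers, on their centre line; the grasp point (between the pads) lies 19 mm behind it; z points along the fingers, y is the direction in which the jaws open and shut (so a half turn about z gives the same grasp; the last joint's range is limited). The gripper opens to 85 mm and grips with 20 to 120 N. Pads are 22 mm wide; open, the fingers measure 114 mm over their backs; the gripper's body (76 mm by 85 mm) begins 54 mm behind the grasp point. The pads swing forward as they close: fully open they stand 13 mm farther back than shut.
Start: joints at [1.052, 0.286, 1.577, -0, 1.279, -0.15], TCP at [0.243, 0.63, 0.231] pointing down, gripper open.
Joint ranges: [-2.77, 2.77], [-0.9, 2.22], [0.21, 2.48], [-1.53, 4.67], [0.24, 2.81], [-2.84, 2.84]. Speed limits (rad/s): [2.79, 2.79, 3.14, 3.14, 3.14, 3.14].

### API

Orientations are given as a unit quaternion [x, y, z, w].
In Python, from plant import get_state, read_camera, get_calibration, ticket, search_frame, cut_out, pinpoint gives the robot as it stands.
- The arm moves only by the tool move_arm, never from a script. Its argument "plan" is a list that holds one entry, the list of rows, each a list of 7 numbers: the turn, a rotation vector about the tool's x, y, z in degrees, then the shift along the tool's x, y, z in m, then the finger opening in m, from 0 to 0.0854. In form: [[[ax, ay, az, x, y, z, hand], ...]]. A call has exactly 5 rows; each row is the pose to reach, as a shift and turn from the pose measured when the call began, along the tool's axes at that moment; what a row does not reach only later rows make up. A row lasts 1/8 s, in which the tool goes at most 62.5 mm and 10.7 degrees, less where a joint would pass 70% of its speed; a pose out of reach is approached as far as the arm can. A call with a gripper value outside its range is refused whole. The fingers move at their own pace and stop on an object; "force" is the grip in N (left out, the last holds). Time passes only in rows, so rows that repeat a pose let the fingers close, or fill a call up. It gives the time, the measured TCP pose, the force and the opening at its end, in the units of the state.
- get_state(): the state, without advancing time (a new reading comes with each control period).
- read_camera(name): name is "scene" or "side" or "wrist"; returns the picture (480x640x3 uint8, red, green, blue); there is no depth.
- get_calibration(name): a dict with "mtx" (3x3 intrinsics, pixels), "extrinsics" (4x4, takes a point from camera to world coordinates); the wrist camera has in their place "hand_eye" (4x4, takes a point from camera to tool coordinates, whose origin is the TCP and whose axes are the flange's). Camera axes: x right, y up, looking along -z (the intrinsics and any distortion apply to the point x, -y, -z); pixel columns grow to the right and rows downward; lengths in m; the calibration is good to about 2 mm. A picture is of the moment at which its call begins: read the wrist's pose just before it. get_calibration takes no time and is no camera call.
- ticket.sign_off(): hands the job in, once; it reports no verdict.
Trained networks look in the newest picture that a camera, given by its name, has taken for a name from the list of things; names that differ only in an ending like _2 or _b are one class to them, and where a whole thing is asked for, a point or a joint stands for the part that bears it (a point fixed in the world has none). Each returns a list of dicts, best first, with "p" (0 to 1); they miss things now and then, are a little off and sometimes report something else, mostly with a low value. They report only what shows in the picture. A call takes as long as a camera call. They do not tell look-alikes from the thing itself.
- search_frame(camera, query): "centre" ([column, row] in pixels, amid what is visible of it).
- cut_out(camera, query): "pixels" (480x640 bool, what is visible of it) and "centre" ([column, row] in pixels, amid what is visible of it).
- pinpoint(camera, query): "centre" ([column, row] in pixels: a listed point, or the origin of a listed thing).
The state is a dict: "time": time; "qpos": joint angles; "dq": joint speeds; "joint_efforts": joint torques, N m; "eef_pos": TCP position; "tcp_rot": TCP orientation; "contact_force": force on the tool from outside, world axes, zero at the start; "wrist_torque": the same for the moment, N m; "opening": opening from 0.0 (shut) to 1.0 (fully open).
Only numpy, scipy, OpenCV 4.12 (cv2) and the standard library are available. Lean on these libraries where they do the work, as an engineer would, in place of code of your own. Each camera call takes 0.05 s, during which the arm holds its last target.

## Working session

There is one attempt and no reset: what is moved stays moved. The work goes in short steps, Python scripts to look and compute and a tool call to move; the robot and the scene stay as the last step left them, time stands still between calls to the robot, and variables do not carry over. Pictures are saved under pics/ and viewed, and the job is handed in when it is done.

Besides the shell and the picture viewer there is one more tool, called after "Call:" as a command line: name --argument value ..., lists and objects as JSON in quotes. move_arm: Moves the arm, as the interface text tells. Its arguments: {"type":"object","properties":{"plan":{"type":"array","items":{"type":"array","items":{"type":"array","items":{"type":"number"}}}},"force":{"type":"number"}},"required":["plan"]}

```bash
ls; mkdir -p pics; python3 - <<'E'
from plant import *
import cv2
s=get_state();print({k:s[k] for k in s})
for n in ("scene","side","wrist"):
    im=read_camera(n);cv2.imwrite(f"pics/{n}0.png",im[:,:,::-1])
    c=get_calibration(n);print(n,c)
E
```

```text
pics
{'time': 0.0, 'qpos': array([ 1.05201559e+00,  2.87198629e-01,  1.57820028e+00, -7.62051410e-06,
        1.27863897e+00, -1.49988256e-01]), 'dq': array([-0.00036139, -0.00133739,  0.00017777, -0.00060784,  0.00133593,
       -0.00125423]), 'joint_efforts': array([ 2.85296874e-04, -4.05986845e+01, -2.92623353e+01, -8.60488785e-05,
        5.80874184e-03,  1.07029376e-05]), 'eef_pos': array([0.24295748, 0.62903337, 0.22991262]), 'tcp_rot': array([ 1.83351821e-01,  9.83046598e-01, -1.15609398e-03, -3.97801758e-04]), 'contact_force': array([-0.02007472,  1.1082175 , -0.1401604 ]), 'wrist_torque': array([ 0.01603579,  0.04806809, -0.01481615]), 'opening': 0.9975655044276441}
scene {'mtx': array([[556.56717269,   0.        , 323.79300522],
       [  0.        , 556.56717269, 238.77361606],
       [  0.        ,   0.        ,   1.        ]]), 'extrinsics': array([[ 0.84248038, -0.43351078,  0.31983624,  0.89723157],
       [ 0.53852867,  0.66158023, -0.52182227, -0.54371128],
       [ 0.01461824,  0.61186601,  0.79082634,  0.79429433],
       [ 0.        ,  0.        ,  0.        ,  1.
[... 263 characters left out ...]
[-0.08494174, -0.66685581,  0.74032981,  0.55112617],
       [ 0.00138678,  0.74293528,  0.66936182,  0.56894219],
       [ 0.        ,  0.        ,  0.        ,  1.        ]])}
wrist {'mtx': array([[347.89366938,   0.        , 318.92771505],
       [  0.        , 347.89366938, 240.63582595],
       [  0.        ,   0.        ,   1.        ]]), 'hand_eye': array([[ 4.91392727e-04,  9.62768825e-01,  2.70325635e-01,
         6.98242491e-02],
       [ 9.99999166e-01, -7.95972603e-04,  1.01708922e-03,
        -2.15585636e-03],
       [ 1.19439360e-03,  2.70324909e-01, -9.62768413e-01,
        -1.43740501e-01],
       [ 0.00000000e+00,  0.00000000e+00,  0.00000000e+00,
         1.00000000e+00]])}
```

View pics/scene0.png

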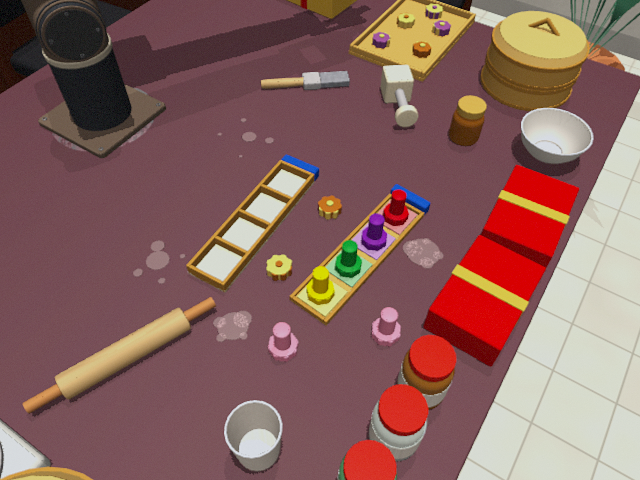

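View pics/side0.png

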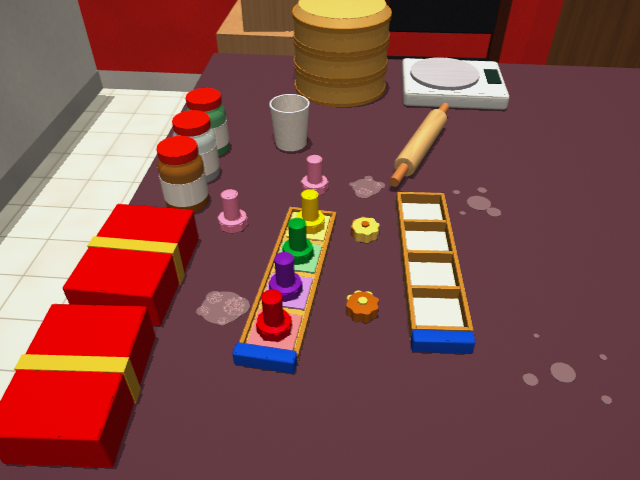

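View pics/wrist0.png

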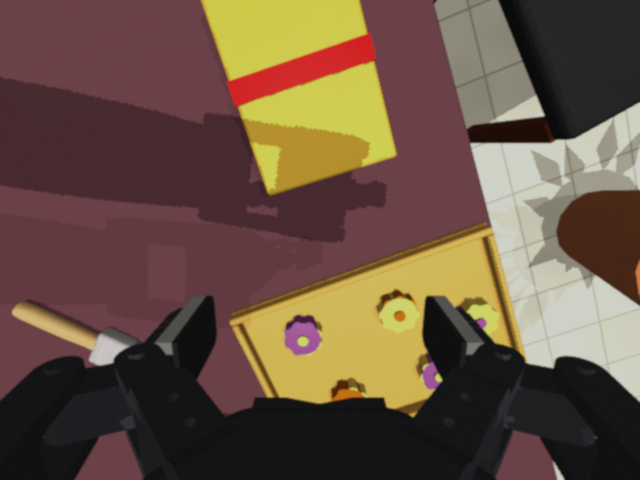

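```bash
cat > h.py <<'E'
from plant import *
import numpy as np, cv2
from scipy.spatial.transform import Rotation as R
def ray(n,px,st=None):
    c=get_calibration(n)
    if n=="wrist":
        T=np.eye(4);T[:3,:3]=R.from_quat(st["tcp_rot"]).as_matrix();T[:3,3]=st["eef_pos"];E=T@c["hand_eye"]
    else:E=c["extrinsics"]
    K=c["mtx"];d=np.array([(px[0]-K[0,2])/K[0,0],-(px[1]-K[1,2])/K[1,1],-1.])
    return E[:3,3],E[:3,:3]@d
def onz(n,px,z,st=None):
    o,d=ray(n,px,st);return (o+d*(z-o[2])/d[2])
def proj(n,P,st=None):
    c=get_calibration(n)
    if n=="wrist":
        T=np.eye(4);T[:3,:3]=R.from_quat(st["tcp_rot"]).as_matrix();T[:3,3]=st["eef_pos"];E=T@c["hand_eye"]
    else:E=c["extrinsics"]
    p=(np.atleast_2d(P)-E[:3,3])@E[:3,:3];K=c["mtx"]
    return np.c_[K[0,0]*p[:,0]/-p[:,2]+K[0,2],-K[1,1]*p[:,1]/-p[:,2]+K[1,2]]
def tri(a,b):
    A=[];B=[]
    for o,d in (a,b):
        d=d/np.linalg.norm(d);P=np.eye(3)-np.outer(d,d);A.append(P);B.append(P@o)
    return np.linalg.lstsq(np.vstack(A),np.concatenate(B),rcond=None)[0]
E
python3 - <<'E'
from h import *
Z=dict(red_centre=.04,purple_centre=.04,green_centre=.04,yellow_centre=.04,pad_red=.005,drying_tray=0,storage_rack=0,pad_yellow=.005)
for q in Z:
    r={}
    for n in("scene","side"):
        l=pinpoint(n,q);
        for k in l[:2]: print(q,n,round(k["p"],2),np.round(k["centre"],1),np.round(onz(n,k["centre"],Z[q])[:2],4))
        if l:r[n]=ray(n,l[0]["centre"])
    if len(r)==2:print("  tri",tri(*r.values()).round(4))
E
```

```text
red_centre scene 0.67 [396.6 206. ] [0.6616 0.0887]
red_centre scene 0.4 [258.3 226.9] [ 0.4829 -0.0864]
red_centre side 0.69 [273.5 314.6] [0.6615 0.093 ]
red_centre side 0.48 [274.8 332.3] [0.6556 0.1211]
  tri [0.6614 0.0908 0.0376]
purple_centre scene 0.61 [374.8 230. ] [0.6559 0.0188]
purple_centre side 0.67 [274.8 333.2] [0.6554 0.1225]
purple_centre side 0.64 [282.5 274.3] [0.66   0.0205]
  tri [ 0.6516  0.0678 -0.0206]
green_centre scene 0.81 [283.3 339.3] [ 0.6441 -0.2402]
green_centre scene 0.63 [347.3 256. ] [ 0.6448 -0.0551]
green_centre side 0.94 [310.1 171.6] [ 0.6473 -0.2274]
green_centre side 0.75 [296.7 234.9] [ 0.6505 -0.0627]
  tri [ 0.6454 -0.2374  0.0344]
yellow_centre scene 0.97 [318.7 283.3] [ 0.6342 -0.127 ]
yellow_centre side 0.64 [310.1 206.5] [ 0.6378 -0.1319]
  tri [ 0.6364 -0.1286  0.043 ]
pad_red scene 0.62 [396.  216.9] [0.6624 0.0937]
pad_red scene 0.16 [359.4 254.9] [ 0.6496 -0.0188]
pad_red side 0.63 [276.8 331.3] [0.6594 0.0908]
  tri [0.661  0.0923 0.0062]
drying_tray scene 0.93 [358.3 250.6] [ 0.6416 -0.0084]
drying_tray side 0.77 [294.3 277.5] [ 0.6495 -0.0146]
drying_tray side 0.27 [284.7 291.8] [0.6595 0.0149]
  tri [ 0.646  -0.011   0.0047]
storage_rack scene 0.58 [256.8 224.1] [ 0.4546 -0.0584]
storage_rack scene 0.51 [323.4 294. ] [ 0.6385 -0.1186]
storage_rack side 0.79 [429.1 263.7] [ 0.4534 -0.0607]
storage_rack side 0.59 [276.2 315.6] [0.665  0.0598]
  tri [ 0.4544 -0.059   0.0011]
pad_yellow scene 0.92 [322.2 291.8] [ 0.6361 -0.1187]
pad_yellow side 0.63 [310.2 226.3] [ 0.6374 -0.126 ]
  tri [ 0.6372 -0.121   0.0091]
```

```bash
cat > fit.py <<'E'
from h import *
from scipy.optimize import minimize
def corners(x,y,a,h):
    P=[]
    for (xl,xh,yl,yh,zz) in((-.039,.039,-.147,.147,h),(-.039,.039,.147,.167,.024)):
        for X in(xl,xh):
            for Y in(yl,yh):
                for z in(0,zz):P.append([X,Y,z])
    P=np.array(P);Q=P.copy();c,s=np.cos(a),np.sin(a)
    Q[:,0]=x+c*P[:,0]-s*P[:,1];Q[:,1]=y+s*P[:,0]+c*P[:,1];return Q
for q,h,init in(("storage_rack",.024,(.454,-.059,-.12)),("drying_tray",.012,(.648,-.019,-.12))):
    M={}
    for n in("scene","side"):
        l=cut_out(n,q);print(q,n,[(round(k["p"],2),np.round(k["centre"])) for k in l])
        g=[k for k in l if np.hypot(*(np.array(k["centre"])-proj(n,[init[0],init[1],.01])[0]))<25]
        m=g[0]["pixels"].astype(np.uint8);
        M[n]=m; im=read_camera(n)[:,:,::-1].copy();im[m>0]=im[m>0]//2+np.array([0,127,0],np.uint8);cv2.imwrite(f"pics/m_{q}_{n}.png",im)
    def loss(p,ns):
        L=0
        for n in ns:
            # blue end may or may not be masked
            c=proj(n,corners(*p,h));r=np.zeros((480,640),np.uint8)
            for i in(slice(0,8),slice(8,16)):
                hull=cv2.convexHull((c[i]*16).astype(np.int32).reshape(-1,1,2));cv2.fillPoly(r,[hull],255,cv2.LINE_AA,4)
            m=cv2.morphologyEx(M[n],cv2.MORPH_CLOSE,np.ones((9,9)))*255
            L+=np.abs(r.astype(float)-m).sum()/m.sum()
        return L
    for ns in(("scene",),("side",),("scene","side")):
        s=minimize(loss,init,args=(ns,),method="Nelder-Mead",options=dict(initial_simplex=np.array(init)+np.array([[0,0,0],[.01,0,0],[0,.01,0],[0,0,.06]])))
        print(q,ns,s.x.round(4),round(s.fun,3))
E
python3 fit.py
```

```text
storage_rack scene [(0.89, array([251., 222.])), (0.37, array([317., 287.]))]
storage_rack side [(0.72, array([430., 279.]))]
storage_rack ('scene',) [ 0.452  -0.061   0.0598] 0.043
storage_rack ('side',) [ 0.4553 -0.0654  0.0436] 0.044
storage_rack ('scene', 'side') [ 0.4539 -0.0627  0.0513] 0.111
drying_tray scene [(0.73, array([364., 255.]))]
drying_tray side [(0.62, array([291., 314.]))]Traceback (most recent call last):
  File "fit.py", line 16, in <module>
    m=g[0]["pixels"].astype(np.uint8);
      ~^^^
IndexError: list index out of range
```

```bash
python3 - <<'E'
from h import *
out=[]
for n in("scene","side"):
    im=read_camera(n)[:,:,::-1].copy()
    x,y,a=.454,-.0622,.051
    c,s=np.cos(a),np.sin(a)
    f=lambda X,Y,z:[x+c*X-s*Y,y+s*X+c*Y,z]
    for py in(.108,.036,-.036,-.108):
        q=proj(n,[f(dx*.033,py+dy*.033,.024) for dx,dy in((1,1),(1,-1),(-1,-1),(-1,1))])
        cv2.polylines(im,[(q*16).astype(int).astype(np.int32)],True,(255,0,255),1,cv2.LINE_AA,4)
        print(py,np.round(f(0,py,0),4))
    for P in((.6615,.0915),(.657,.0195),(.648,-.057),(.637,-.129)):
        for z in (.04,.071):
            p=proj(n,[*P,z])[0];cv2.circle(im,tuple(int(v) for v in np.round(p)),2,(255,255,255),-1)
    cr=im[150:350,170:450] if n=="scene" else im[180:380,210:490]
    out.append(cv2.resize(cr,None,fx=2.8,fy=2.8,interpolation=cv2.INTER_CUBIC))
for i,o in enumerate(out):cv2.imwrite(f"pics/ov{i}.png",o)
E
```

```text
0.108 [0.4485 0.0457 0.    ]
0.036 [ 0.4522 -0.0262  0.    ]
-0.036 [ 0.4558 -0.0982  0.    ]
-0.108 [ 0.4595 -0.1701  0.    ]
0.108 [0.4485 0.0457 0.    ]
0.036 [ 0.4522 -0.0262  0.    ]
-0.036 [ 0.4558 -0.0982  0.    ]
-0.108 [ 0.4595 -0.1701  0.    ]
```

View pics/ov0.png

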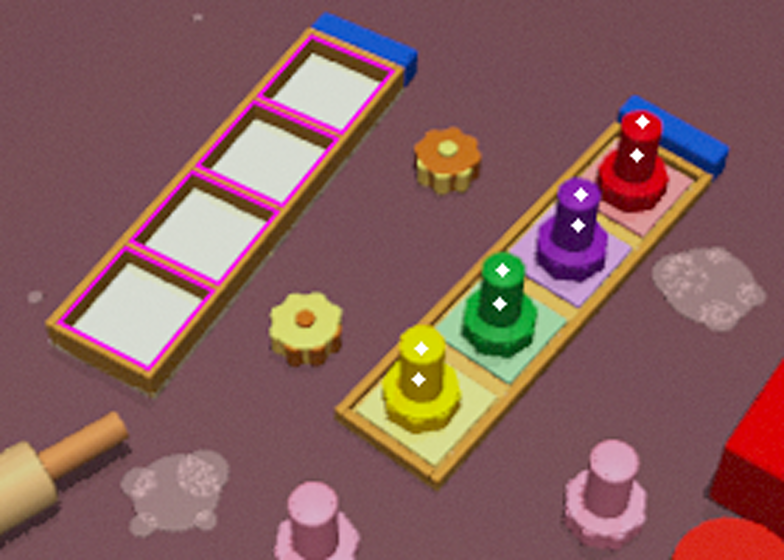

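View pics/ov1.png

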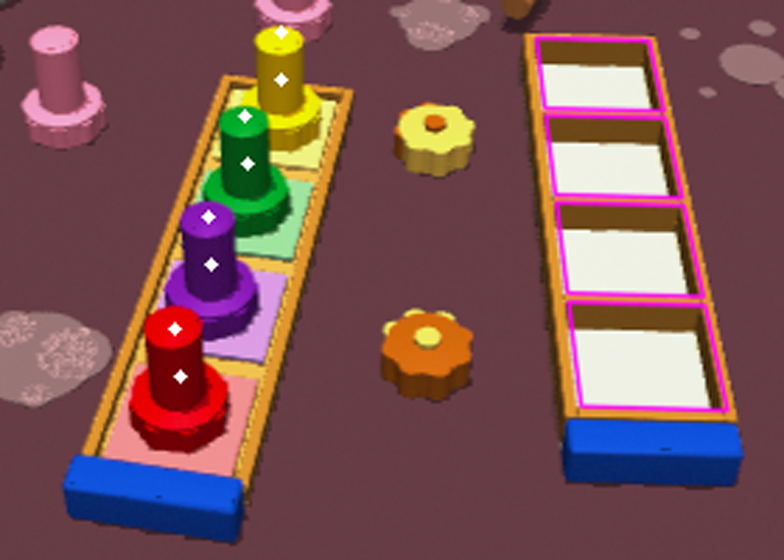

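```bash
cat >> h.py <<'E'
def to(P,yaw=0.):
    s=get_state();Rc=R.from_quat(s["tcp_rot"])
    # target: tool y at world angle yaw, z down
    c,n=np.cos(yaw),np.sin(yaw)
    Rt=R.from_matrix(np.array([[-n,c,0],[c,n,0],[0,0,-1.]]))
    rv=(Rc.inv()*Rt).as_rotvec(degrees=True);t=Rc.inv().apply(np.array(P)-s["eef_pos"])
    print("t",round(s["time"],2),"pos",s["eef_pos"].round(4),"F",s["contact_force"].round(1),"op",round(s["opening"],3));print("row",rv.round(1),t.round(4))
E
python3 -c "
from h import *
to([.661,.091,.15])"
```

```text
t 1.4 pos [0.2433 0.6296 0.2314] F [ 0.1  0.5 -0.2] op 0.999
row [ 0.  -0.  68.9] [-0.5838 -0.3518  0.0813]
```

Call:
move_arm --plan '[[[0,0,10,-0.06,-0.036,0.008,0.085],[0,0,20,-0.12,-0.07,0.016,0.085],[0,0,30,-0.18,-0.108,0.024,0.085],[0,0,40,-0.23,-0.14,0.032,0.085],[0,0,50,-0.28,-0.17,0.04,0.085]]]' --force 40

```text
time: 2.02
eef_pos: [0.4336, 0.3823, 0.1938]
tcp_rot: [0.584, 0.812, 0.0, 0.0]
contact_force: [-0.2, 0.4, 0.5]
opening: 0.992
```

```bash
python3 -c "
from h import *
to([.661,.091,.15])"
```

```text
t 2.02 pos [0.4336 0.3823 0.1938] F [-0.2  0.4  0.5] op 0.992
row [ 0.1 -0.  18.6] [-0.3486  0.1228  0.0439]
```

Call:
move_arm --plan '[[[0,0,5,-0.058,0.02,0.01,0.085],[0,0,10,-0.116,0.041,0.02,0.085],[0,0,14,-0.174,0.061,0.03,0.085],[0,0,17,-0.232,0.082,0.04,0.085],[0,0,18.6,-0.29,0.102,0.044,0.085]]]'

```text
time: 2.65
eef_pos: [0.6233, 0.1382, 0.1493]
tcp_rot: [0.708, 0.706, 0.0, -0.0]
contact_force: [0.5, 0.5, 0.4]
opening: 0.992
```

```bash
python3 -c "
from h import *
to([.661,.091,.15])"
```

```text
t 2.65 pos [0.6233 0.1382 0.1493] F [0.5 0.5 0.4] op 0.992
row [ 0.  -0.  -0.1] [-0.0471  0.0378 -0.0007]
```

Call:
move_arm --plan '[[[0,0,0,-0.03,0.024,0,0.085],[0,0,0,-0.047,0.038,0,0.085],[0,0,0,-0.047,0.038,0,0.085],[0,0,0,-0.047,0.038,0,0.085],[0,0,0,-0.047,0.038,0,0.085]]]'

```text
time: 3.28
eef_pos: [0.6604, 0.0928, 0.1494]
tcp_rot: [0.707, 0.707, 0.0, -0.0]
contact_force: [0.3, 0.4, -0.8]
opening: 0.992
```

```bash
python3 - <<'E'
from h import *
to([.661,.091,.034])
s=get_state();im=read_camera("wrist")[:,:,::-1].copy()
for q in("red_centre","purple_centre","green_centre","yellow_centre"):
    for k in pinpoint("wrist",q)[:2]:print(q,round(k["p"],2),np.round(k["centre"]),onz("wrist",k["centre"],.04,s).round(4))
for P in((.6615,.0915),(.657,.0195),(.648,-.057),(.637,-.129)):
    for z in(.04,.071):
        p=proj("wrist",[*P,z],s)[0];cv2.circle(im,tuple(int(v) for v in p),3,(255,255,255),-1)
cv2.imwrite("pics/w1.png",im)
E
```

```text
t 3.27 pos [0.6604 0.0928 0.1494] F [ 0.3  0.4 -0.8] op 0.992
row [-0.  -0.1  0. ] [-0.0019  0.0006  0.1154]
red_centre 0.85 [323. 244.] [0.6612 0.0859 0.04  ]
purple_centre 0.59 [312. 325.] [0.6529 0.0176 0.04  ]
green_centre 0.77 [300. 403.] [ 0.6422 -0.0583  0.04  ]
```

View pics/w1.png

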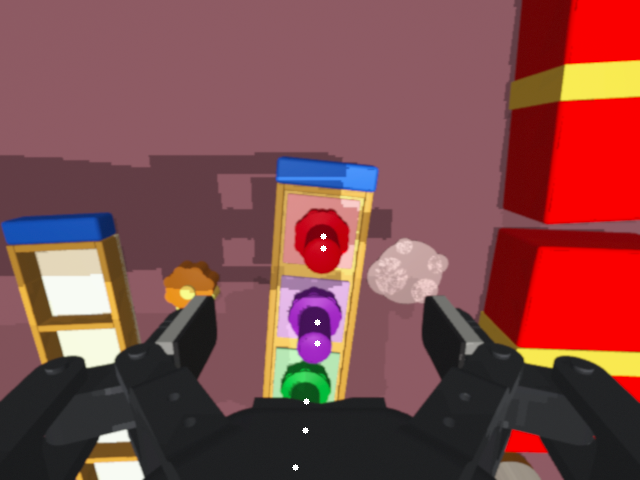

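Call:
move_arm --plan '[[[0,0,0,0,0.001,0.05,0.085],[0,0,0,0,0.001,0.095,0.085],[0,0,0,0,0.001,0.115,0.085],[0,0,0,0,0.001,0.115,0.085],[0,0,0,0,0.001,0.115,0.085]]]'

```text
time: 4.15
eef_pos: [0.6638, 0.0919, 0.0368]
tcp_rot: [0.708, 0.707, 0.002, 0.001]
contact_force: [0.2, 0.6, 0.5]
opening: 0.994
```

Call:
move_arm --plan '[[[0,0,0,0,0,0,0.02],[0,0,0,0,0,0,0.02],[0,0,0,0,0,0,0.02],[0,0,0,0,0,0,0.02],[0,0,0,0,0,0,0.02]]]' --force 40

```text
time: 4.78
eef_pos: [0.6642, 0.0919, 0.0375]
tcp_rot: [0.707, 0.707, 0.002, 0.002]
contact_force: [0.2, 0.1, 3.7]
opening: 0.289
```

```bash
python3 - <<'E'
from h import *
to([.661,.091,.15])
s=get_state();im=read_camera("wrist")[:,:,::-1].copy()
cv2.imwrite("pics/w2.png",im);cv2.imwrite("pics/s2.png",read_camera("side")[:,:,::-1])
E
```

```text
t 4.78 pos [0.6642 0.0919 0.0375] F [0.2 0.1 3.7] op 0.289
row [ 0.3 -0.  -0.1] [-0.0008 -0.0026 -0.1125]
```

View pics/w2.png

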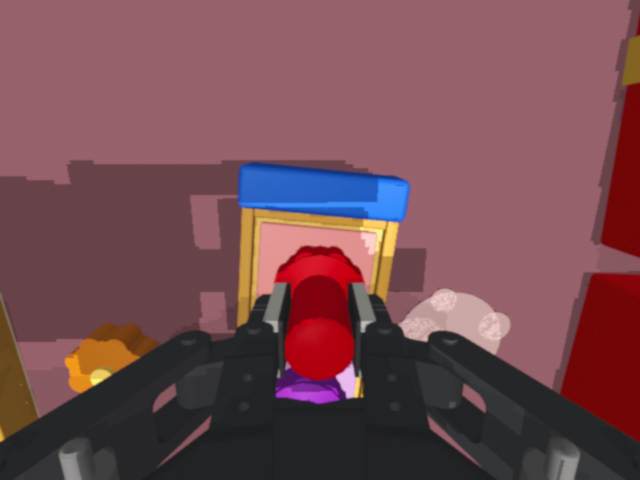

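View pics/s2.png

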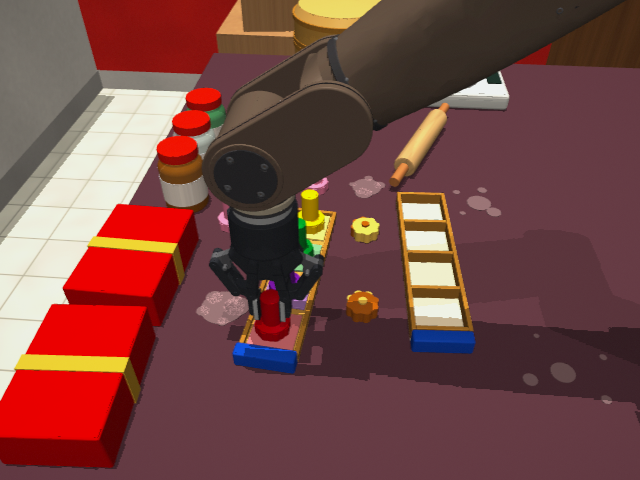

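Call:
move_arm --plan '[[[0,0,0,0,0,-0.02,0.02],[0,0,0,0,0,-0.05,0.02],[0,0,0,0,0,-0.09,0.02],[0,0,0,0,0,-0.1,0.02],[0,0,0,0,0,-0.1,0.02]]]'

```text
time: 5.5
eef_pos: [0.6639, 0.0918, 0.138]
tcp_rot: [0.708, 0.707, 0.003, 0.002]
contact_force: [0.1, 0.2, -0.6]
opening: 0.293
```

```bash
python3 - <<'E'
from h import *
to([.4595,-.1701,.135])
E
```

```text
t 5.5 pos [0.6639 0.0918 0.138 ] F [ 0.1  0.2 -0.6] op 0.293
row [ 0.4 -0.  -0.1] [-0.2621 -0.2041  0.0016]
```

Call:
move_arm --plan '[[[0.4,0,0,-0.04,-0.031,0,0.02],[0.4,0,0,-0.085,-0.066,0,0.02],[0.4,0,0,-0.13,-0.1,0,0.02],[0.4,0,0,-0.175,-0.136,0.001,0.02],[0.4,0,0,-0.22,-0.171,0.001,0.02]]]'

```text
time: 6.12
eef_pos: [0.4899, -0.1285, 0.1333]
tcp_rot: [0.707, 0.707, -0.001, -0.002]
contact_force: [0.8, 0.1, -1.0]
opening: 0.29
```

```bash
python3 - <<'E'
from h import *
to([.4595,-.1701,.135])
E
```

```text
t 6.12 pos [ 0.4899 -0.1285  0.1333] F [ 0.8  0.1 -1. ] op 0.29
row [-0.3 -0.1 -0. ] [-0.0416 -0.0304 -0.0017]
```

Call:
move_arm --plan '[[[0,0,0,-0.025,-0.018,0,0.02],[0,0,0,-0.042,-0.03,0,0.02],[0,0,0,-0.042,-0.03,0,0.02],[0,0,0,-0.042,-0.03,0,0.02],[0,0,0,-0.042,-0.03,0,0.02]]]'

```text
time: 6.75
eef_pos: [0.4601, -0.1697, 0.1328]
tcp_rot: [0.707, 0.707, -0.001, -0.003]
contact_force: [0.3, -0.3, -0.9]
opening: 0.294
```

```bash
python3 - <<'E'
from h import *
to([.4595,-.1701,.0345])
for n in("scene","side"):cv2.imwrite(f"pics/{n}3.png",read_camera(n)[:,:,::-1])
E
```

```text
t 6.75 pos [ 0.4601 -0.1697  0.1328] F [ 0.3 -0.3 -0.9] op 0.294
row [-0.3 -0.2  0. ] [-0.0007 -0.      0.0983]
```

View pics/scene3.png

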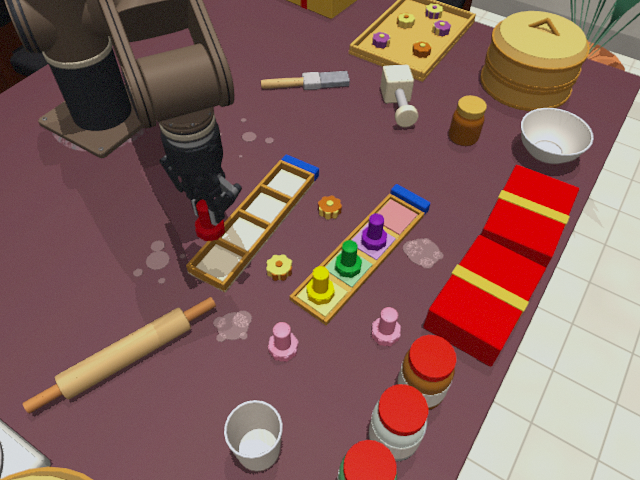

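View pics/side3.png

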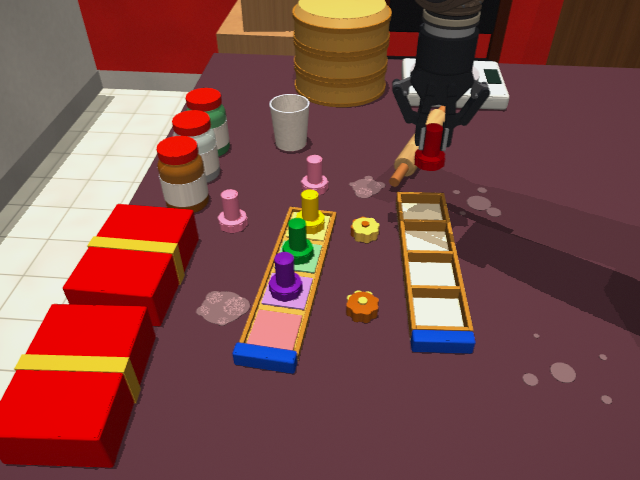

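Call:
move_arm --plan '[[[0,0,0,0,0,0.03,0.02],[0,0,0,0,0,0.06,0.02],[0,0,0,0,0,0.085,0.02],[0,0,0,0,0,0.093,0.02],[0,0,0,0,0,0.093,0.02]]]'

```text
time: 7.48
eef_pos: [0.4598, -0.1693, 0.0401]
tcp_rot: [0.707, 0.707, -0.001, -0.003]
contact_force: [0.8, 0.1, -0.0]
opening: 0.29
```

```bash
python3 - <<'E'
from h import *
to([.4595,-.1701,.034])
E
```

```text
t 7.47 pos [ 0.4598 -0.1693  0.0401] F [ 0.8  0.1 -0. ] op 0.29
row [-0.3 -0.2  0.1] [-0.0008 -0.0003  0.0061]
```

Call:
move_arm --plan '[[[0,0,0,0,0,0.004,0.02],[0,0,0,0,0,0.006,0.02],[0,0,0,0,0,0.006,0.02],[0,0,0,0,0,0.006,0.02],[0,0,0,0,0,0.006,0.02]]]'

```text
time: 8.1
eef_pos: [0.4599, -0.1694, 0.0342]
tcp_rot: [0.707, 0.707, -0.001, -0.003]
contact_force: [0.2, -0.3, -0.2]
opening: 0.295
```

Call:
move_arm --plan '[[[0,0,0,0,0,0,0.04],[0,0,0,0,0,0,0.06],[0,0,0,0,0,0,0.085],[0,0,0,0,0,0,0.085],[0,0,0,0,0,0,0.085]]]'

```text
time: 8.72
eef_pos: [0.4599, -0.1694, 0.0342]
tcp_rot: [0.707, 0.707, -0.001, -0.003]
contact_force: [-0.4, 0.5, -0.8]
opening: 0.992
```

Call:
move_arm --plan '[[[0,0,0,0,0,-0.02,0.085],[0,0,0,0,0,-0.05,0.085],[0,0,0,0,0,-0.09,0.085],[0,0,0,0,0,-0.1,0.085],[0,0,0,0,0,-0.1,0.085]]]'

```text
time: 9.35
eef_pos: [0.4606, -0.1698, 0.1344]
tcp_rot: [0.707, 0.707, -0.001, -0.002]
contact_force: [-0.7, 0.8, -0.2]
opening: 0.994
```

```bash
python3 - <<'E'
from h import *
to([.657,.0195,.135])
for n in("side","scene"):
    im=read_camera(n);cv2.imwrite(f"pics/{n}4.png",im[:,:,::-1])
    for k in pinpoint(n,"red_centre")[:2]:print(n,round(k["p"],2),np.round(k["centre"]),onz(n,k["centre"],.036).round(4))
E
```

```text
t 9.35 pos [ 0.4606 -0.1698  0.1344] F [-0.7  0.8 -0.2] op 0.994
row [-0.2 -0.1  0.1] [ 0.1891  0.1966 -0.001 ]
side 0.89 [426. 199.] [ 0.4561 -0.1734  0.036 ]
side 0.27 [298. 235.] [ 0.6495 -0.0666  0.036 ]
scene 0.9 [215. 257.] [ 0.4583 -0.1754  0.036 ]
```

View pics/side4.png

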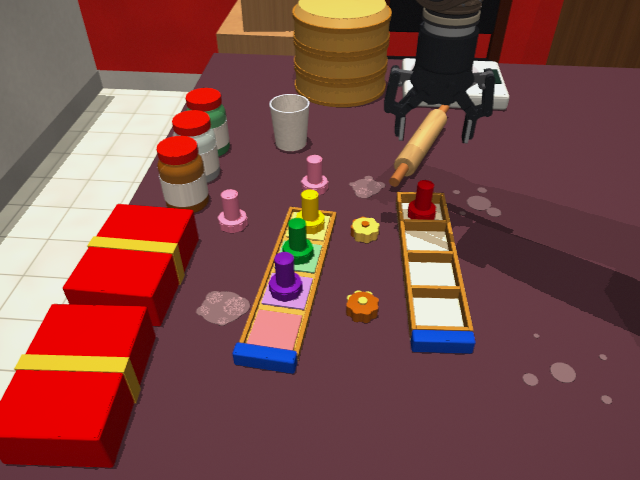

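Call:
move_arm --plan '[[[0,0,0,0.04,0.041,0,0.085],[0,0,0,0.08,0.083,0,0.085],[0,0,0,0.12,0.125,0,0.085],[0,0,0,0.155,0.161,0,0.085],[0,0,0,0.189,0.196,0,0.085]]]'

```text
time: 10.18
eef_pos: [0.6556, 0.0216, 0.1298]
tcp_rot: [0.707, 0.708, -0.002, -0.005]
contact_force: [0.7, 0.6, 0.3]
opening: 0.999
```

```bash
python3 - <<'E'
from h import *
to([.657,.0195,.036])
E
```

```text
t 10.18 pos [0.6556 0.0216 0.1298] F [0.7 0.6 0.3] op 0.999
row [-0.6 -0.3  0.1] [-0.0026  0.0024  0.0937]
```

Call:
move_arm --plan '[[[-0.6,-0.3,0,-0.004,0.001,0.03,0.085],[-0.6,-0.3,0,-0.004,0.001,0.065,0.085],[-0.6,-0.3,0,-0.004,0.001,0.09,0.085],[-0.6,-0.3,0,-0.004,0.001,0.094,0.085],[-0.6,-0.3,0,-0.004,0.001,0.094,0.085]]]'

```text
time: 10.8
eef_pos: [0.6555, 0.0181, 0.0354]
tcp_rot: [0.707, 0.708, -0.0, -0.0]
contact_force: [0.2, 0.5, 0.8]
opening: 0.994
```

Call:
move_arm --plan '[[[0,0,0,0,0,0,0.02],[0,0,0,0,0,0,0.02],[0,0,0,0,0,0,0.02],[0,0,0,0,0,0,0.02],[0,0,0,0,0,0,0.02]]]'

```text
time: 11.42
eef_pos: [0.6558, 0.018, 0.0362]
tcp_rot: [0.707, 0.708, -0.0, 0.0]
contact_force: [0.1, 0.3, 3.8]
opening: 0.294
```

```bash
python3 - <<'E'
from h import *
to([.4558,-.0982,.135])
E
```

```text
t 11.43 pos [0.6558 0.018  0.0362] F [0.1 0.3 3.8] op 0.294
row [-0.   0.   0.1] [-0.116  -0.2002 -0.0988]
```

Call:
move_arm --plan '[[[0,0,0,0,0,-0.02,0.02],[0,0,0,0,0,-0.05,0.02],[0,0,0,0,0,-0.09,0.02],[0,0,0,0,0,-0.1,0.02],[0,0,0,0,0,-0.1,0.02]]]'

```text
time: 12.05
eef_pos: [0.6561, 0.018, 0.1369]
tcp_rot: [0.707, 0.708, 0.0, 0.001]
contact_force: [-0.9, 0.0, -0.6]
opening: 0.289
```

Call:
move_arm --plan '[[[0,0,0,-0.02,-0.035,0,0.02],[0,0,0,-0.045,-0.077,0,0.02],[0,0,0,-0.07,-0.12,0,0.02],[0,0,0,-0.095,-0.163,0,0.02],[0,0,0,-0.116,-0.199,0,0.02]]]'

```text
time: 12.68
eef_pos: [0.4543, -0.0982, 0.1343]
tcp_rot: [0.707, 0.708, -0.001, -0.001]
contact_force: [0.3, 0.5, 0.6]
opening: 0.294
```

```bash
python3 - <<'E'
from h import *
to([.4558,-.0982,.033])
E
```

```text
t 12.68 pos [ 0.4543 -0.0982  0.1343] F [0.3 0.5 0.6] op 0.294
row [-0.2 -0.1  0.1] [-1.000e-04  1.800e-03  1.013e-01]
```

Add 2 mm in y to allow for the offset seen with red, then lower.

Call:
move_arm --plan '[[[-0.2,0,0,0.002,0.002,0.03,0.02],[-0.2,0,0,0.002,0.002,0.065,0.02],[-0.2,0,0,0.002,0.002,0.09,0.02],[-0.2,0,0,0.002,0.002,0.096,0.02],[-0.2,0,0,0.002,0.002,0.096,0.02]]]'

```text
time: 13.3
eef_pos: [0.4553, -0.0958, 0.0375]
tcp_rot: [0.707, 0.708, 0.0, -0.001]
contact_force: [-0.1, -0.1, -0.3]
opening: 0.294
```

```bash
python3 - <<'E'
from h import *
to([.4558,-.0982,.033])
E
```

```text
t 13.3 pos [ 0.4553 -0.0958  0.0375] F [-0.1 -0.1 -0.3] op 0.294
row [-0.1 -0.1  0.1] [-0.0024  0.0005  0.0045]
```

Call:
move_arm --plan '[[[0,0,0,0,0,0.003,0.02],[0,0,0,0,0,0.005,0.02],[0,0,0,0,0,0.005,0.02],[0,0,0,0,0,0.005,0.02],[0,0,0,0,0,0.005,0.02]]]'

```text
time: 13.92
eef_pos: [0.4555, -0.0958, 0.0326]
tcp_rot: [0.707, 0.708, 0.0, -0.001]
contact_force: [-0.2, 0.2, -1.1]
opening: 0.291
```

Call:
move_arm --plan '[[[0,0,0,0,0,0,0.04],[0,0,0,0,0,0,0.06],[0,0,0,0,0,0,0.085],[0,0,0,0,0,0,0.085],[0,0,0,0,0,0,0.085]]]'

```text
time: 14.55
eef_pos: [0.4555, -0.0958, 0.0326]
tcp_rot: [0.707, 0.708, 0.0, -0.001]
contact_force: [0.1, -0.4, 0.1]
opening: 0.994
```

Call:
move_arm --plan '[[[0,0,0,0,0,-0.02,0.085],[0,0,0,0,0,-0.05,0.085],[0,0,0,0,0,-0.09,0.085],[0,0,0,0,0,-0.1,0.085],[0,0,0,0,0,-0.1,0.085]]]'

```text
time: 15.18
eef_pos: [0.4557, -0.0961, 0.1328]
tcp_rot: [0.707, 0.708, 0.001, -0.0]
contact_force: [-0.6, 0.9, -0.9]
opening: 0.994
```

```bash
python3 - <<'E'
from h import *
to([.648,-.055,.132])
for n in("side","scene"):
    im=read_camera(n);cv2.imwrite(f"pics/{n}5.png",im[:,:,::-1])
    for q in("purple_centre","green_centre"):
        for k in pinpoint(n,q)[:3]:print(q,n,round(k["p"],2),np.round(k["centre"]),onz(n,k["centre"],.036 if q[0]=="p" else .04).round(4))
E
```

```text
t 15.18 pos [ 0.4557 -0.0961  0.1328] F [-0.6  0.9 -0.9] op 0.994
row [ 0.  -0.1  0.1] [0.0408 0.1923 0.0009]
purple_centre side 0.68 [430. 232.] [ 0.4556 -0.0907  0.036 ]
green_centre side 0.71 [309. 173.] [ 0.6487 -0.2243  0.04  ]
green_centre side 0.69 [228. 211.] [ 0.7627 -0.1105  0.04  ]
purple_centre scene 0.85 [243. 224.] [ 0.4556 -0.094   0.036 ]
green_centre scene 0.84 [350. 256.] [ 0.6494 -0.0531  0.04  ]
green_centre scene 0.66 [386. 323.] [ 0.7602 -0.1322  0.04  ]
green_centre scene 0.64 [281. 341.] [ 0.6422 -0.2444  0.04  ]
```

View pics/scene5.png

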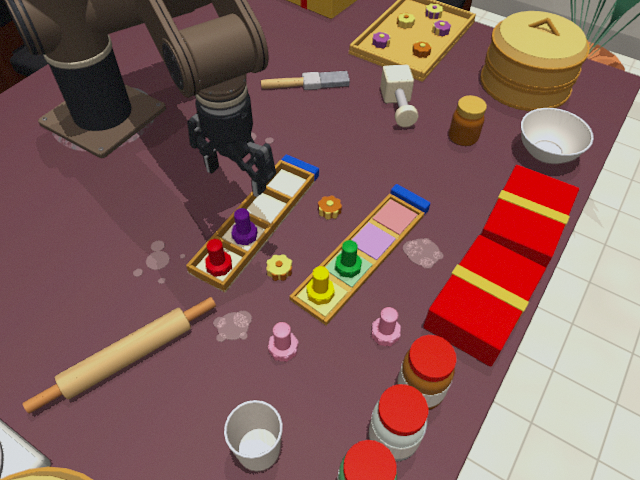

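Call:
move_arm --plan '[[[0,0,0,0.01,0.045,0,0.085],[0,0,0,0.02,0.09,0,0.085],[0,0,0,0.03,0.135,0,0.085],[0,0,0,0.038,0.175,0,0.085],[0,0,0,0.04,0.192,0,0.085]]]'

```text
time: 16.1
eef_pos: [0.6482, -0.0548, 0.1295]
tcp_rot: [0.706, 0.708, -0.0, -0.003]
contact_force: [0.3, 0.3, -0.4]
opening: 0.995
```

```bash
python3 - <<'E'
from h import *
to([.648,-.055,.036])
s=get_state();im=read_camera("wrist")[:,:,::-1].copy()
for q in("green_centre","yellow_centre"):
    for k in pinpoint("wrist",q)[:2]:print(q,round(k["p"],2),np.round(k["centre"]),onz("wrist",k["centre"],.04,s).round(4))
for P in((.648,-.055),(.637,-.129)):
    for z in(.04,.071):
        p=proj("wrist",[*P,z],s)[0];cv2.circle(im,tuple(int(v) for v in p),3,(255,255,255),-1)
cv2.imwrite("pics/w6.png",im)
E
```

```text
t 16.1 pos [ 0.6482 -0.0548  0.1295] F [ 0.3  0.3 -0.4] op 0.995
row [-0.2 -0.2  0.1] [-0.0005  0.0001  0.0935]
green_centre 0.83 [318. 247.] [ 0.6452 -0.0582  0.04  ]
yellow_centre 0.87 [304. 337.] [ 0.6345 -0.1287  0.04  ]
yellow_centre 0.28 [340.  27.] [0.6581 0.0786 0.04  ]
```

View pics/w6.png

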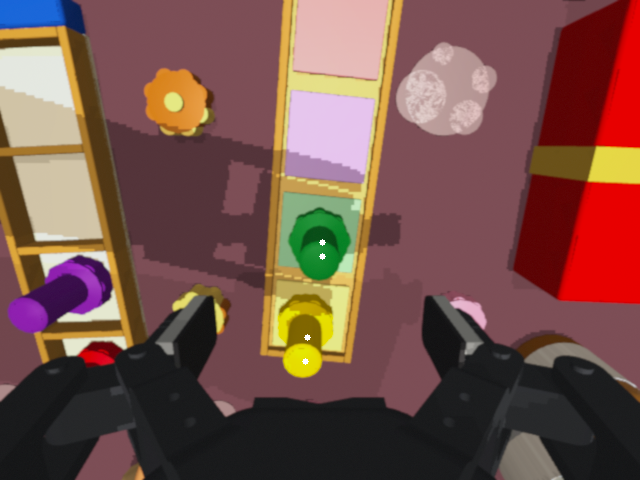

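Call:
move_arm --plan '[[[-0.2,-0.2,0,-0.003,-0.001,0.03,0.085],[-0.2,-0.2,0,-0.003,-0.001,0.065,0.085],[-0.2,-0.2,0,-0.003,-0.001,0.09,0.085],[-0.2,-0.2,0,-0.003,-0.001,0.094,0.085],[-0.2,-0.2,0,-0.003,-0.001,0.094,0.085]]]'

```text
time: 16.88
eef_pos: [0.6449, -0.0581, 0.036]
tcp_rot: [0.707, 0.708, -0.001, -0.0]
contact_force: [-0.5, 0.0, 0.5]
opening: 0.997
```

Call:
move_arm --plan '[[[0,0,0,0,0,0,0.02],[0,0,0,0,0,0,0.02],[0,0,0,0,0,0,0.02],[0,0,0,0,0,0,0.02],[0,0,0,0,0,0,0.02]]]'

```text
time: 17.5
eef_pos: [0.6455, -0.0582, 0.0368]
tcp_rot: [0.707, 0.708, -0.0, 0.0]
contact_force: [-0.5, 0.7, 3.4]
opening: 0.296
```

Call:
move_arm --plan '[[[0,0,0,0,0,-0.02,0.02],[0,0,0,0,0,-0.05,0.02],[0,0,0,0,0,-0.09,0.02],[0,0,0,0,0,-0.1,0.02],[0,0,0,0,0,-0.1,0.02]]]'

```text
time: 18.12
eef_pos: [0.6457, -0.0582, 0.1375]
tcp_rot: [0.707, 0.708, 0.0, 0.001]
contact_force: [-1.2, -0.1, -1.2]
opening: 0.29
```

```bash
python3 - <<'E'
from h import *
to([.4522,-.0262,.135])
E
```

```text
t 18.12 pos [ 0.6457 -0.0582  0.1375] F [-1.2 -0.1 -1.2] op 0.29
row [0.1 0.1 0.1] [ 0.0323 -0.1935  0.0023]
```

Call:
move_arm --plan '[[[0,0,0,0.006,-0.035,0,0.02],[0,0,0,0.013,-0.077,0,0.02],[0,0,0,0.02,-0.12,0,0.02],[0,0,0,0.027,-0.163,0,0.02],[0,0,0,0.032,-0.193,0,0.02]]]'

```text
time: 18.75
eef_pos: [0.4492, -0.0256, 0.1346]
tcp_rot: [0.707, 0.708, -0.001, -0.002]
contact_force: [1.2, -0.3, 0.0]
opening: 0.291
```

```bash
python3 - <<'E'
from h import *
to([.4522,-.0262,.0335])
E
```

```text
t 18.75 pos [ 0.4492 -0.0256  0.1346] F [ 1.2 -0.3  0. ] op 0.291
row [-0.2 -0.   0.1] [-0.0006  0.0034  0.101 ]
```

Call:
move_arm --plan '[[[-0.2,0,0,-0.001,0.003,0.03,0.02],[-0.2,0,0,-0.001,0.003,0.065,0.02],[-0.2,0,0,-0.001,0.003,0.09,0.02],[-0.2,0,0,-0.001,0.003,0.096,0.02],[-0.2,0,0,-0.001,0.003,0.096,0.02]]]'

```text
time: 19.38
eef_pos: [0.4511, -0.0264, 0.0378]
tcp_rot: [0.707, 0.708, -0.001, -0.001]
contact_force: [0.9, 0.4, 0.3]
opening: 0.289
```

```bash
python3 - <<'E'
from h import *
to([.4522,-.0262,.0335])
E
```

```text
t 19.38 pos [ 0.4511 -0.0264  0.0378] F [0.9 0.4 0.3] op 0.289
row [-0.2 -0.1  0.1] [0.0002 0.0011 0.0043]
```

Call:
move_arm --plan '[[[0,0,0,0,0.001,0.003,0.02],[0,0,0,0,0.001,0.0045,0.02],[0,0,0,0,0.001,0.0045,0.02],[0,0,0,0,0.001,0.0045,0.02],[0,0,0,0,0.001,0.0045,0.02]]]'

```text
time: 20.0
eef_pos: [0.4522, -0.0264, 0.0334]
tcp_rot: [0.707, 0.708, -0.001, -0.001]
contact_force: [0.2, -0.9, -0.8]
opening: 0.29
```

Call:
move_arm --plan '[[[0,0,0,0,0,0,0.04],[0,0,0,0,0,0,0.06],[0,0,0,0,0,0,0.085],[0,0,0,0,0,0,0.085],[0,0,0,0,0,0,0.085]]]'

```text
time: 20.62
eef_pos: [0.4522, -0.0264, 0.0335]
tcp_rot: [0.707, 0.708, -0.001, -0.001]
contact_force: [-0.4, -0.3, 0.8]
opening: 0.994
```

Call:
move_arm --plan '[[[0,0,0,0,0,-0.02,0.085],[0,0,0,0,0,-0.05,0.085],[0,0,0,0,0,-0.09,0.085],[0,0,0,0,0,-0.1,0.085],[0,0,0,0,0,-0.1,0.085]]]'

```text
time: 21.25
eef_pos: [0.4526, -0.0265, 0.1336]
tcp_rot: [0.707, 0.708, -0.0, -0.001]
contact_force: [0.1, -0.4, -0.2]
opening: 0.995
```

```bash
python3 - <<'E'
from h import *
to([.636,-.129,.132])
for n in("side","scene"):
    for q in("green_centre",):
        for k in pinpoint(n,q)[:4]:print(q,n,round(k["p"],2),np.round(k["centre"]),onz(n,k["centre"],.036).round(4))
E
```

```text
t 21.25 pos [ 0.4526 -0.0265  0.1336] F [ 0.1 -0.4 -0.2] op 0.995
row [-0.1 -0.   0.1] [-0.1027  0.1832  0.0012]
green_centre side 0.71 [309. 173.] [ 0.6494 -0.2302  0.036 ]
green_centre side 0.69 [228. 211.] [ 0.7643 -0.1155  0.036 ]
green_centre scene 0.84 [350. 256.] [ 0.6481 -0.0505  0.036 ]
green_centre scene 0.66 [386. 323.] [ 0.7594 -0.13    0.036 ]
green_centre scene 0.64 [281. 341.] [ 0.6408 -0.2428  0.036 ]
```

Call:
move_arm --plan '[[[0,0,0,-0.024,0.042,0,0.085],[0,0,0,-0.048,0.085,0,0.085],[0,0,0,-0.073,0.13,0,0.085],[0,0,0,-0.094,0.168,0,0.085],[0,0,0,-0.103,0.183,0,0.085]]]'

```text
time: 21.98
eef_pos: [0.6352, -0.13, 0.1278]
tcp_rot: [0.707, 0.707, -0.002, -0.004]
contact_force: [0.3, 0.8, -0.4]
opening: 0.994
```

```bash
python3 - <<'E'
from h import *
to([.636,-.1285,.036])
for n in("side","scene","wrist"):
    s=get_state();im=read_camera(n);cv2.imwrite(f"pics/{n}7.png",im[:,:,::-1])
    for q in("green_centre","yellow_centre"):
        for k in pinpoint(n,q)[:4]:print(q,n,round(k["p"],2),np.round(k["centre"]),onz(n,k["centre"],.036 if q[0]=="g" else .04,s).round(4))
E
```

```text
t 21.98 pos [ 0.6352 -0.13    0.1278] F [ 0.3  0.8 -0.4] op 0.994
row [-0.5 -0.2  0. ] [0.0012 0.0016 0.0918]
green_centre side 0.9 [313. 173.] [ 0.6434 -0.2304  0.036 ]
green_centre side 0.78 [228. 209.] [ 0.7642 -0.119   0.036 ]
green_centre side 0.76 [434. 262.] [ 0.4527 -0.0271  0.036 ]
yellow_centre side 0.59 [311. 208.] [ 0.6355 -0.1283  0.04  ]
green_centre scene 0.88 [385. 327.] [ 0.7623 -0.1365  0.036 ]
green_centre scene 0.84 [265. 197.] [ 0.4493 -0.0218  0.036 ]
green_centre scene 0.68 [396. 218.] [0.6729 0.0659 0.036 ]
green_centre scene 0.62 [372. 240.] [6.615e-01 2.000e-04 3.600e-02]
yellow_centre scene 0.79 [318. 281.] [ 0.6306 -0.1244  0.04  ]
green_centre wrist 0.96 [328. 372.] [ 0.6376 -0.2353  0.036 ]
green_centre wrist 0.85 [33. 86.] [ 0.4488 -0.0265  0.036 ]
green_centre wrist 0.6 [498. 244.] [ 0.7571 -0.1299  0.036 ]
yellow_centre wrist 0.66 [323. 244.] [ 0.6332 -0.129   0.04  ]
```

View pics/wrist7.png

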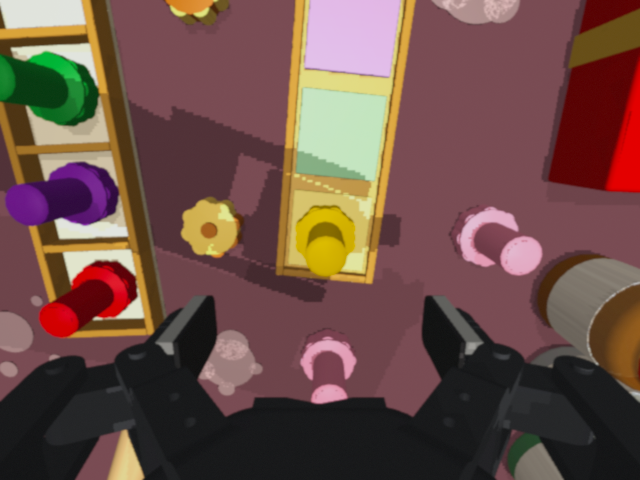

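Call:
move_arm --plan '[[[-0.5,-0.2,0,0,0,0.03,0.085],[-0.5,-0.2,0,0,0,0.065,0.085],[-0.5,-0.2,0,0,0,0.088,0.085],[-0.5,-0.2,0,0,0,0.092,0.085],[-0.5,-0.2,0,0,0,0.092,0.085]]]'

```text
time: 23.05
eef_pos: [0.6337, -0.1282, 0.0394]
tcp_rot: [0.706, 0.708, 0.001, 0.002]
contact_force: [-0.9, 0.0, 0.3]
opening: 0.996
```

Call:
move_arm --plan '[[[0,0,0,0,0,0,0.02],[0,0,0,0,0,0,0.02],[0,0,0,0,0,0,0.02],[0,0,0,0,0,0,0.02],[0,0,0,0,0,0,0.02]]]'

```text
time: 23.68
eef_pos: [0.6341, -0.1284, 0.0401]
tcp_rot: [0.706, 0.708, 0.001, 0.002]
contact_force: [0.3, 0.8, 3.2]
opening: 0.292
```

Call:
move_arm --plan '[[[0,0,0,0,0,-0.02,0.02],[0,0,0,0,0,-0.05,0.02],[0,0,0,0,0,-0.09,0.02],[0,0,0,0,0,-0.1,0.02],[0,0,0,0,0,-0.1,0.02]]]'

```text
time: 24.3
eef_pos: [0.6339, -0.1282, 0.1409]
tcp_rot: [0.706, 0.708, 0.001, 0.003]
contact_force: [1.4, -0.0, -1.3]
opening: 0.294
```

```bash
python3 - <<'E'
from h import *
to([.4485,.0457,.135])
E
```

```text
t 24.3 pos [ 0.6339 -0.1282  0.1409] F [ 1.4 -0.  -1.3] op 0.294
row [0.4 0.2 0.1] [ 0.1743 -0.185   0.0043]
```

Call:
move_arm --plan '[[[0,0,0,0.03,-0.032,0,0.02],[0,0,0,0.068,-0.072,0,0.02],[0,0,0,0.106,-0.112,0,0.02],[0,0,0,0.144,-0.152,0,0.02],[0,0,0,0.174,-0.185,0,0.02]]]'

```text
time: 24.92
eef_pos: [0.4452, 0.0468, 0.1367]
tcp_rot: [0.706, 0.708, -0.0, 0.001]
contact_force: [1.0, 0.6, -0.2]
opening: 0.296
```

```bash
python3 - <<'E'
from h import *
to([.4485,.0457,.0367])
E
```

```text
t 24.93 pos [0.4452 0.0468 0.1367] F [ 1.   0.6 -0.2] op 0.296
row [0.1 0.1 0.1] [-0.0009  0.0031  0.1   ]
```

Call:
move_arm --plan '[[[0,0,0,-0.001,0.003,0.03,0.02],[0,0,0,-0.001,0.003,0.065,0.02],[0,0,0,-0.001,0.003,0.09,0.02],[0,0,0,-0.001,0.003,0.095,0.02],[0,0,0,-0.001,0.003,0.095,0.02]]]'

```text
time: 25.55
eef_pos: [0.4478, 0.0457, 0.0411]
tcp_rot: [0.706, 0.708, -0.001, 0.0]
contact_force: [1.0, -0.6, 0.5]
opening: 0.289
```

```bash
python3 - <<'E'
from h import *
to([.4485,.0457,.0367])
E
```

```text
t 25.55 pos [0.4478 0.0457 0.0411] F [ 1.  -0.6  0.5] op 0.289
row [-0.   0.1  0.1] [0.     0.0007 0.0044]
```

Call:
move_arm --plan '[[[0,0,0,0,0.001,0.003,0.02],[0,0,0,0,0.001,0.0045,0.02],[0,0,0,0,0.001,0.0045,0.02],[0,0,0,0,0.001,0.0045,0.02],[0,0,0,0,0.001,0.0045,0.02]]]'

```text
time: 26.18
eef_pos: [0.4489, 0.0457, 0.0367]
tcp_rot: [0.706, 0.708, -0.001, 0.001]
contact_force: [-0.6, 0.1, -0.6]
opening: 0.287
```

Call:
move_arm --plan '[[[0,0,0,0,0,0,0.04],[0,0,0,0,0,0,0.06],[0,0,0,0,0,0,0.085],[0,0,0,0,0,0,0.085],[0,0,0,0,0,0,0.085]]]'

```text
time: 26.8
eef_pos: [0.4489, 0.0456, 0.0368]
tcp_rot: [0.706, 0.708, -0.001, 0.001]
contact_force: [0.4, 0.1, 0.0]
opening: 0.998
```

Call:
move_arm --plan '[[[0,0,0,0,0,-0.02,0.085],[0,0,0,0,0,-0.05,0.085],[0,0,0,0,0,-0.09,0.085],[0,0,0,0,0,-0.12,0.085],[0,0,0,0,0,-0.12,0.085]]]'

```text
time: 27.42
eef_pos: [0.4508, 0.0456, 0.1595]
tcp_rot: [0.706, 0.708, 0.001, 0.003]
contact_force: [0.6, -0.0, -0.7]
opening: 0.994
```

Call:
move_arm --plan '[[[0,0,0,0.04,0.02,-0.02,0.085],[0,0,0,0.08,0.04,-0.03,0.085],[0,0,0,0.12,0.05,-0.03,0.085],[0,0,0,0.15,0.05,-0.03,0.085],[0,0,0,0.15,0.05,-0.03,0.085]]]'

```text
time: 28.05
eef_pos: [0.4992, 0.1971, 0.1873]
tcp_rot: [0.705, 0.709, -0.0, 0.002]
contact_force: [1.0, 0.8, -0.3]
opening: 0.999
```

```bash
python3 - <<'E'
from h import *
for n in("side","scene"):
    im=read_camera(n)
    for q in("red_centre","purple_centre","green_centre","yellow_centre"):
        for k in pinpoint(n,q)[:3]:
            P=onz(n,k["centre"],.036)
            a=.051;d=P[:2]-[.454,-.0622];l=[np.cos(a)*d[0]+np.sin(a)*d[1],-np.sin(a)*d[0]+np.cos(a)*d[1]]
            if abs(l[0])<.05:print(q,n,round(k["p"],2),"rack xy",np.round(l,4))
    im=im[:,:,::-1];cr=im[130:330,150:430] if n=="scene" else im[160:360,230:510]
    cv2.imwrite(f"pics/{n}8.png",cv2.resize(cr,None,fx=2.8,fy=2.8))
E
```

```text
purple_centre side 0.19 rack xy [-0.0024  0.0336]
green_centre side 0.72 rack xy [-0.0001  0.0359]
yellow_centre side 0.73 rack xy [0.0015 0.1114]
red_centre scene 0.72 rack xy [-0.0004 -0.1143]
purple_centre scene 0.78 rack xy [ 0.0023 -0.0354]
green_centre scene 0.73 rack xy [-0.002   0.0389]
yellow_centre scene 0.8 rack xy [-0.0031  0.118 ]
yellow_centre scene 0.5 rack xy [-0.0079  0.0366]
```

View pics/side8.png

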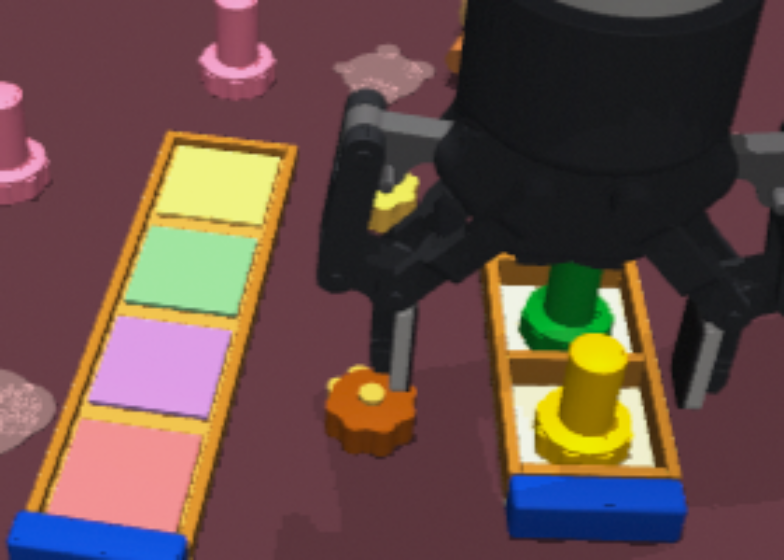

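View pics/scene8.png

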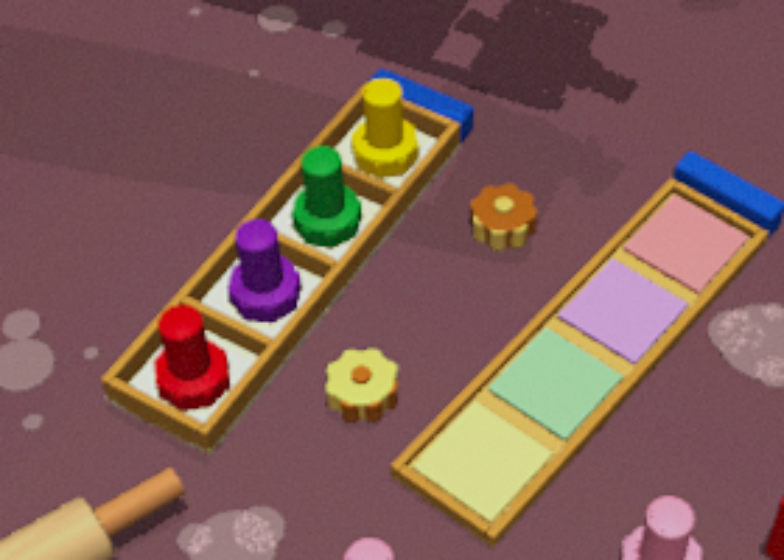

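```bash
python3 - <<'E'
from h import *
n="scene";im=read_camera(n)
hsv=cv2.cvtColor(im,cv2.COLOR_RGB2HSV)
x,y,a=.454,-.0622,.051;c,s=np.cos(a),np.sin(a)
cyl=[(r*np.cos(t),r*np.sin(t),z) for r,z in((.0235,.005),(.0235,.021),(.013,.021),(.013,.067)) for t in np.linspace(0,6.28,24)]
for name,py,h0,h1 in(("yellow",.108,25,33),("green",.036,50,75),("purple",-.036,125,150),("red",-.108,0,5)):
    P=np.array([[x+c*(X)-s*(py+Y),y+s*X+c*(py+Y),z] for X,Y,z in cyl]);q=proj(n,P)
    m=np.zeros((480,640),np.uint8)
    for i in(slice(0,48),slice(48,96)):cv2.fillPoly(m,[cv2.convexHull(np.round(q[i]).astype(np.int32))],1)
    b=cv2.inRange(hsv,(h0,170,40),(h1,255,255));w=cv2.dilate(m,np.ones((15,15)))*b
    e=lambda k:np.array([np.nonzero(k)[1].mean(),np.nonzero(k)[0].mean()])
    d=onz(n,e(w),.03)-onz(n,e(m),.03);print(name,(w>0).sum(),m.sum(),"world offset mm",(d[:2]*1000).round(1))
E
```

```text
yellow 338 718 world offset mm [-2.5  6.9]
green 597 760 world offset mm [-1.8  4.6]
purple 636 813 world offset mm [-1.5  4.2]
red 126 876 world offset mm [-1.1  0.1]
```

```bash
python3 - <<'E'
from h import *
x,y,a=.454,-.0622,.051;c,s=np.cos(a),np.sin(a)
for n in("scene","side"):
    read_camera(n)
    for name,py in(("yellow",.108),("green",.036),("purple",-.036),("red",-.108)):
        e=proj(n,[x-s*py,y+c*py,.031])[0]
        for k in cut_out(n,name+"_centre"):
            if np.hypot(*(np.array(k["centre"])-e))<25:
                m=k["pixels"].astype(bool);bx=cv2.boundingRect(m.astype(np.uint8))
                # model bbox
                cyl=np.array([(x-s*py+r*np.cos(t),y+c*py+r*np.sin(t),z) for r,z in((.0235,.005),(.0235,.021),(.013,.067)) for t in np.linspace(0,6.28,40)])
                q=proj(n,cyl);print(n,name,round(k["p"],2),"mask",bx[0],bx[1],bx[0]+bx[2],bx[1]+bx[3],"model",*q.min(0).round(),*q.max(0).round());break
E
```

```text
scene yellow 0.86 mask 275 158 300 193 model 274.0 158.0 299.0 195.0
scene green 0.63 mask 254 182 278 217 model 253.0 183.0 279.0 220.0
scene purple 0.92 mask 231 209 257 244 model 230.0 209.0 257.0 247.0
scene red 0.9 mask 205 239 231 277 model 205.0 237.0 234.0 277.0
side yellow 0.69 mask 421 279 456 326 model 420.0 276.0 458.0 329.0
side green 0.76 mask 416 251 450 285 model 415.0 239.0 450.0 290.0
```

Silhouettes agree with stamps centred in the pockets to within a few mm. Handing in.

```bash
python3 -c "
from plant import *
print(ticket.sign_off())"
```

```text
the job is handed in; nothing more can be done
None
```

I moved all four stamps from the drying tray to the rack in reverse order and handed the job in at about 29 s of the 99 s allowed. Counting from the rack's blue end, the pockets now hold yellow, green, purple and red. None tipped over, and the pink look-alikes were not touched.

- **Position:** In the last pictures every stamp stands upright in its own pocket. From the scene camera, their outlines match stamps centred in the pockets to about 1–3 pixels (a few mm). The gripper was open, well clear of the rack.
- **Checks that disagreed:**
  - The scene-camera point detector put yellow about 10 mm off centre along the rack, while the side camera said 3 mm. The outline check sided with the smaller value, and both are within the 14 mm limit.
  - A simple colour check gave offsets of up to 7 mm, but its colour masks were incomplete, so I did not rely on it.
- **Checks not made:** In the final side view the arm hid red and purple, so their last check comes from the scene camera only. Earlier views from both cameras, taken just after I set each one down, agreed to within about 5 mm of centre for red and 8 mm for purple.

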